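# Latch the amber filter slide at its middle stop and switch on the lamp

### The job

Put the amber filter into the beam: with closed fingertips push the upright amber tab so that its sprung slide goes well in past the stop pin, then let it go so that it springs back by itself and latches in the middle. After that press the red lamp button right down and let it come up again. Do not grip the tab or touch its black back, do not move the blue slide, and leave the loose things on the bench where they stand.

Things in the scene. Friction and masses are not known exactly. Their poses are not given: they have to be found in the camera images.
- amber_unit: Filter unit: cream block 240 x 80 x 30 mm fixed to the bench, origin under its centre; its slide runs along x. Over its far half (x = 0 to 80 mm) stands a bridge 76 mm high with a black lens tube (top at 96 mm) and a brass stop pin knob (top at 88 mm, 95 mm when lifted). This one has the amber tab.
- amber_tab (a point): Centre of the push face of the amber tab, an upright plate at the near end of the slide: 40 mm wide (y), 10 mm thick (x), from 41 to 86 mm above the bench. The point moves with the slide; its x axis is the push direction (level), z is up. In front of the face is only the flat cream block, 30 mm high, and then the bench. The black back of the tab (30 mm wide, 4 mm thick) must not be touched.
- amber_slide (a joint): Travel of the amber slide in m: 0 = out (home), 0.055 = fully in (end stop). Its spring pushes it out: 2 N at home, 4.3 N in the middle, 6.5 N fully in. From 0.002 to 0.029 its tooth also lifts the stop pin (a few N more). Pushed beyond 0.031 (aim for 0.042) the pin drops behind the tooth; let go, the slide springs back and is held latched at 0.029. Let go earlier, it springs out to 0.
- amber_pin (a joint): Height of the amber unit's stop pin in m: 0 = down, about 0.007 = lifted by the slide's tooth. Moves by itself.
- blue_unit: Filter unit: cream block 240 x 80 x 30 mm fixed to the bench, origin under its centre; its slide runs along x. Over its far half (x = 0 to 80 mm) stands a bridge 76 mm high with a black lens tube (top at 96 mm) and a brass stop pin knob (top at 88 mm, 95 mm when lifted). This one has the blue tab and is left alone.
- blue_slide (a joint): Travel of the blue slide in m, as for the amber one. It stays at 0.
- switch_box: Grey lamp switch box 110 x 90 x 45 mm fixed to the bench, origin under its centre, with the red lamp button at the middle of its top.
- lamp_button_top (a point): Centre of the top of the red lamp button (diameter 26 mm, when up its top is about 63 mm above the bench), in a black collar 42 mm wide and 12 mm high. Pressed straight down.
- lamp_button (a joint): Travel of the lamp button in m: 0 = up, 0.006 = right down; a spring returns it, 1.5 N at first and 5 N right down.
- dropper_a: Small pink dropper bottle, 26 mm across, 70 mm tall, loose; origin under its centre. Leave it.
- dropper_b: Second pink dropper bottle, the same. Leave it.
- objective: Steel microscope objective, 28 mm across, 50 mm tall, loose; origin under its centre. Leave it.
- petri_dish: White shallow dish, 90 mm across, 16 mm tall, loose; origin under its centre. Leave it.
- slide_box: Blue box for glass slides, 60 x 100 x 30 mm, loose; origin under its centre. Leave it.
- screwdriver: Screwdriver 160 mm long, lying loose. Leave it.
- mouse: Black computer mouse 100 x 58 x 31 mm on a grey pad, loose. Leave it.

How it is judged:
By the outcome, as a careful person would: the job done as asked, in the order asked, and still so for the second after the job is handed in, with the robot touching nothing.
It also fails if it takes over 43 s, if anything falls off the work surface, if the arm or the gripper's body presses on something with over 40 N, if the wrist force passes 120 N, or if a joint passes its speed limit or range.

### The arm

A 6-joint arm with a two-finger parallel gripper is mounted at the origin on the work surface. World frame = base frame: x ahead of the robot, y to its left, z up, the work surface at z = 0. Lengths are in m, angles in degrees, forces in N, time in s.
With the tool pointing down it reaches from about 0.4 to 0.825 m from the base axis. Payload 7 kg.
Tool frame: the origin (TCP) lies midway between the tips of the shut fingers; the grasp point (between the pads) lies 19 mm behind it; z points along the fingers, y is the line along which they close (so a half turn about z gives the same grasp; the last joint's range is limited). The gripper opens to 88 mm and grips with 3 to 60 N. Pads are 19 mm wide; open, the fingers measure 130 mm over their backs; the gripper's body (78 mm by 193 mm) begins 47 mm behind the grasp point.
Start: joints at [89.158, 20.546, 0.682, 0, -70.136, -16.507], TCP at [0.201, 0.644, 0.191] pointing down, gripper open.
Joint ranges: [-176.03, 176.03], [-82.01, 121.73], [-58.28, 71.71], [-173.87, 95.51], [-174.79, -0.11], [-173.66, 173.66]. Speed limits (degrees/s): [136.94, 136.94, 172.46, 180, 180, 180].

### API

Orientations are given as a 3x3 rotation matrix whose columns are the frame's x, y, z axes.
In Python, from rig import robot gives the robot as it stands. Calls block until the motion is done:
- robot.goto(position, orientation): joint-space move of the TCP to a pose.
- robot.servo_line(position, ori=None, speed=0.15): straight line of the TCP; ori=None keeps the orientation; speed is the mean speed in m/s.
- robot.movej(angles): joint-space move.
- robot.move_gripper(opening): opening from 0.0 (shut) to 1.0 (fully open); the grip force is fixed at half the most; returns when the fingers have stopped.
- robot.dwell(seconds).
- robot.ik(position, orientation): joint angles nearest the present ones, or None.
- robot.grab_frame(name): name is "scene" or "side" or "wrist"; returns (picture, depth): 480x640x3 uint8, red, green, blue; 480x640 float32, m along the optical axis (not along the pixel's ray), 0 where there is no reading.
- robot.camera_info(name): a dict with "vfov" (degrees; the focal length in pixels is half the picture's height over the tangent of half this angle, whatever the lens; pixels are square), "cx", "cy" (the principal point, pixels), "view" (4x4, takes a point from world to camera coordinates); the wrist camera has in their place "T_tool_cam" (4x4, takes a point from camera to tool coordinates, whose origin is the TCP and whose axes are the flange's). Camera axes: x right, y down, z forward; pixel columns grow to the right and rows downward; lengths in m; the calibration is good to about 2 mm. A picture is of the moment at which its call begins: read the wrist's pose just before it. camera_info takes no time and is no camera call.
A pose or a line that the arm cannot do raises robot.Unreachable and nothing moves.
- robot.job_done(): hands the job in; it is judged then, once.
Readings, each from a call of its own:
- robot.read_t(): time.
- robot.read_qpos(): joint angles.
- robot.read_qvel(): joint speeds.
- robot.read_effort(): joint torques, N m.
- robot.read_position(): TCP position.
- robot.read_tcp_rot(): TCP orientation.
- robot.read_force(): force on the tool from outside, world axes, zero at the start.
- robot.read_ft_torque(): the same for the moment, N m.
- robot.read_grip_width(): opening from 0.0 (shut) to 1.0 (fully open).
- robot.read_finger_force(): force on a finger pad.
Only numpy, scipy, OpenCV 4.12 (cv2) and the standard library are available. Lean on these libraries where they do the work, as an engineer would, in place of code of your own. Each camera call takes 0.05 s, during which the arm holds its last target. There are 200 camera calls.

## Working session

There is one attempt and no reset: what is moved stays moved. The work goes in short steps, each a Python script; the robot and the scene stay as the last script left them, time stands still between calls to the robot, and variables do not carry over. Pictures are saved under pics/ and viewed, at most 10 in all, crops included, and the job is handed in when it is done.

```bash
mkdir -p pics; ls; cat > h.py <<'E'
import numpy as np, cv2
from rig import robot
def save(n,im): cv2.imwrite(f'pics/{n}.png',cv2.cvtColor(im,cv2.COLOR_RGB2BGR))
def cloud(name):
    """picture, world points (HxWx3) from the depth image"""
    ci=robot.camera_info(name)
    if name=='wrist':
        T=np.eye(4);T[:3,:3]=robot.read_tcp_rot();T[:3,3]=robot.read_position();T=T@np.array(ci['T_tool_cam'])
    else: T=np.linalg.inv(np.array(ci['view']))
    im,d=robot.grab_frame(name)
    f=240/np.tan(np.radians(ci['vfov'])/2)
    v,u=np.mgrid[:480,:640]
    P=np.stack([(u-ci['cx'])/f*d,(v-ci['cy'])/f*d,d],-1)
    P=P@T[:3,:3].T+T[:3,3]
    P[d==0]=np.nan
    return im,P
E
python3 - <<'E'
from h import *
for n in('scene','side'):
    im,P=cloud(n); save(n,im); np.savez(n,im=im,P=P)
    print(robot.camera_info(n))
print(robot.camera_info('wrist'),robot.read_tcp_rot(),robot.read_t())
E
```

```text
pics
{'vfov': 49.8019226957144, 'cx': 322.0361405949385, 'cy': 244.68251755389494, 'view': array([[ 0.32167967,  0.9468222 ,  0.0070653 , -0.19982323],
       [ 0.73556746, -0.24519409, -0.63152226, -0.36394641],
       [-0.59620693,  0.20834488, -0.77532555,  1.64201097],
       [ 0.        ,  0.        ,  0.        ,  1.        ]])}
{'vfov': 53.33688211783326, 'cx': 319.362354138929, 'cy': 240.16323948146024, 'view': array([[ 0.72737999, -0.68623377, -0.00124749, -0.42534856],
       [-0.49947922, -0.52817941, -0.68669282,  0.36559531],
       [ 0.4705729 ,  0.50010971, -0.72694664,  0.92275502],
       [ 0.        ,  0.        ,  0.        ,  1.        ]])}
{'vfov': 67.62345549806331, 'cx': 322.5443882600618, 'cy': 241.7046247330558, 'T_tool_cam': array([[ 1.09401748e-03, -9.57907658e-01, -2.87074419e-01,
         7.70889601e-02],
       [ 9.99999340e-01,  1.14840402e-03, -2.10685631e-05,
         2.02125085e-04],
       [ 3.49859155e-04, -2.87074206e-01,  9.57908282e-01,
        -1.93568176e-01],
       [ 0.00000000e+00,  0.00000000e+00,  0.00000000e+00,
         1.00000000e+00]])} [[ 9.54488519e-01 -2.98247501e-01 -3.10429731e-04]
 [-2.98247637e-01 -9.54487496e-01 -1.40235200e-03]
 [ 1.21946682e-04  1.43111382e-03 -9.99998969e-01]] 0.1
```

View pics/scene.png

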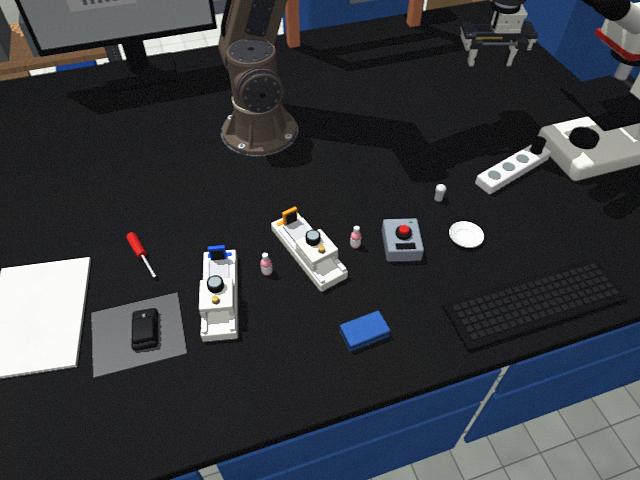

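View pics/side.png

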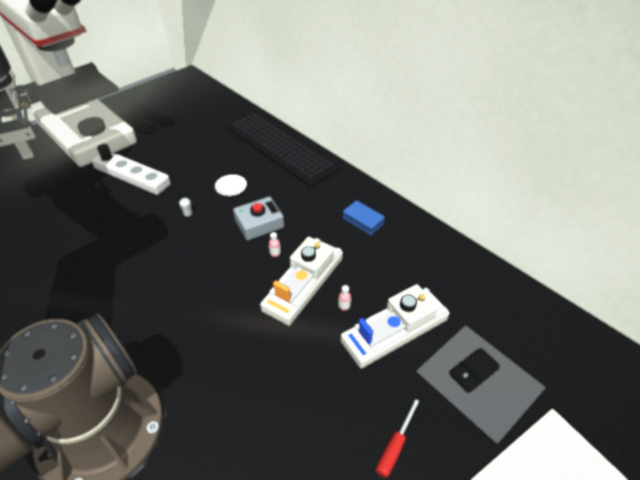

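The scene view shows the amber tab at about (290,215) with its unit centred near (308,250), the red button at (403,231), and a dropper at (356,238) beside the unit. The side view shows the orange tab at (283,291) and the button at (258,209).

```bash
python3 - <<'E'
from h import *
for n,boxa,boxr in(('scene',(265,200,355,295),(390,215,420,245)),('side',(255,230,350,330),(245,195,272,220))):
    D=np.load(n+'.npz'); im,P=D['im'],D['P']
    hsv=cv2.cvtColor(im,cv2.COLOR_RGB2HSV)
    box=lambda b:(np.mgrid[:480,:640][1]>b[0])&(np.mgrid[:480,:640][1]<b[2])&(np.mgrid[:480,:640][0]>b[1])&(np.mgrid[:480,:640][0]<b[3])
    h,s,v=hsv[...,0],hsv[...,1],hsv[...,2]
    A=box(boxa)&(h>8)&(h<25)&(s>150)&(v>120)
    A&=(P[...,2]>.045)&(P[...,2]<.095)
    k,l,st,c=cv2.connectedComponentsWithStats(A.astype(np.uint8))
    for i in range(1,k):
        if st[i,4]>8: q=P[l==i]; print(n,'amber',st[i],np.nanmedian(q,0),np.nanmin(q,0),np.nanmax(q,0))
    R=box(boxr)&((h<8)|(h>172))&(s>150)&(v>90)
    q=P[R]; print(n,'red',R.sum(),np.nanmedian(q,0),np.nanmax(q,0)); q=q[q[:,2]>np.nanmax(q[:,2])-.006]; print(q.mean(0))
    # block footprint: everything higher than 15 mm in box
    W=box(boxa)&(s<90)&(v>130)&(P[...,2]>.02)&(P[...,2]<.1)
    k,l,st,c=cv2.connectedComponentsWithStats(W.astype(np.uint8)); i=1+np.argmax(st[1:,4])
    print(st[i],np.nanmedian(P[l==i],0), cv2.minAreaRect(P[l==i][:,:2].astype(np.float32)*1000))
    for nm,b in(('dropper/any',None),):
        K=(s>40)&(s<200)&((h>165)|(h<8))&(v>120)&(P[...,2]>.02)&(P[...,2]<.08)&~R
        k,l,st,c=cv2.connectedComponentsWithStats(K.astype(np.uint8))
        for i in range(1,k):
            if st[i,4]>25: print('pink',c[i],np.nanmedian(P[l==i],0))
E
```

```text
scene amber [283 207  14  18  77] [ 0.44307804 -0.03389365  0.08475122] [ 0.43340169 -0.04535507  0.0472731 ] [ 0.45130966 -0.00767457  0.09023   ]
scene red 78 [0.57629594 0.23077132 0.06698393] [0.58653165 0.24412819 0.07142259]
[0.57564451 0.23174183 0.06800259]
[ 272  213   76   75 2208] [ 0.56669737 -0.00829055  0.04029172] ((523.7210693359375, -5.577056884765625), (246.33013916015625, 79.3785400390625), 14.678841590881348)
pink [355.28125 236.125  ] [0.54332518 0.1148095  0.0438532 ]
pink [135.97297297 246.05405405] [ 0.38600175 -0.41612241  0.0251389 ]
pink [265.36231884 263.20289855] [ 0.55435415 -0.12260499  0.04592305]
side amber [274 281  16  20 176] [ 0.44011247 -0.03110767  0.07355614] [ 0.43185133 -0.05099513  0.04728723] [ 0.44832343 -0.00938263  0.08952991]
side red 67 [0.57382053 0.22644555 0.06575945] [0.5906728  0.24598617 0.07234495]
[0.57506174 0.22789262 0.06842108]
[ 261  238   81   84 2577] [ 0.52115905 -0.02293064  0.04095752] ((525.3195190429688, -8.277122497558594), (243.15625, 80.9575424194336), 13.901958465576172)
pink [274.22727273 243.68181818] [0.53324149 0.11089459 0.04436721]
pink [344.55072464 297.47826087] [ 0.54303489 -0.12764504  0.04435711]
pink [390.696 453.452] [ 0.36631079 -0.41947204  0.02424204]
```

```bash
cat >> h.py <<'E'
def ori(yaw,s):
    """tool down, tool x along s*(direction at yaw)"""
    x=s*np.array([np.cos(yaw),np.sin(yaw),0]); z=np.array([0,0,-1.]); return np.column_stack([x,np.cross(z,x),z])
YAW=np.radians(14.3); U=np.array([np.cos(YAW),np.sin(YAW),0]); L=np.array([-U[1],U[0],0])
TAB=np.array([.437,-.033,0])
E
python3 - <<'E'
from h import *
for s in(1,-1):
    for a,z in((-.035,.2),(-.035,.054),(-.01,.054),(.042,.054)):
        print(s,a,z,robot.ik(TAB+U*a+[0,0,z],ori(YAW,s)))
    print(robot.ik([.575,.23,.06],ori(YAW,s)))
robot.move_gripper(0)
for s in(-1,1):
    try: robot.goto(TAB-U*.02+[0,0,.22],ori(YAW,s)); break
    except robot.Unreachable: print('unreach',s)
im,P=cloud('wrist'); save('w1',im); np.savez('w1',im=im,P=P)
print(robot.read_t(),robot.read_position(),robot.read_qpos(),robot.read_force())
E
```

```text
1 -0.035 0.2 [ 22.35083621  -6.57656225 -29.85306912   0.         -66.72349313
  81.94916379]
1 -0.035 0.054 [ 22.35083621   3.20311678 -42.57196031   0.         -44.22492291
  81.94916379]
1 -0.01 0.054 [ 21.82651436   5.55310278 -39.8892233    0.         -44.55767392
  82.47348564]
1 0.042 0.054 [ 20.93261221  10.16931037 -34.11734783   0.         -45.7133418
  83.36738779]
[ 39.84301522  21.73014887 -16.1112053    0.         -52.15864583
  64.45698478]
-1 -0.035 0.2 [ 22.35083621  -6.57656225 -29.85306912   0.         -66.72349313
 -98.05083621]
-1 -0.035 0.054 [ 22.35083621   3.20311678 -42.57196031   0.         -44.22492291
 -98.05083621]
-1 -0.01 0.054 [ 21.82651436   5.55310278 -39.8892233    0.         -44.55767392
 -97.52651436]
-1 0.042 0.054 [ 20.93261221  10.16931037 -34.11734783   0.         -45.7133418
 -96.63261221]
[  39.84301522   21.73014887  -16.1112053     0.          -52.15864583
 -115.54301522]
4.1167 [ 0.41788335 -0.037471    0.21993764] [ 2.20822117e+01 -5.75494071e+00 -2.64982238e+01  2.96031529e-03
 -6.92683259e+01 -9.77148080e+01] [-0.29049954  0.98455305  0.90429348]
```

View pics/w1.png

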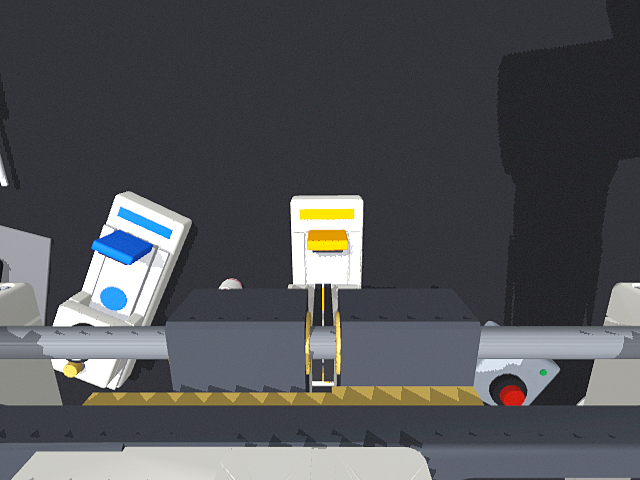

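The wrist view shows the amber tab at (328,240), its lit top and push face in line with the gripper, the blue unit at left, the switch box at (510,385) and the shut fingers at about (322,350).

```bash
python3 - <<'E'
from h import *
D=np.load('w1.npz'); im,P=D['im'],D['P']
hsv=cv2.cvtColor(im,cv2.COLOR_RGB2HSV); h,s,v=hsv[...,0],hsv[...,1],hsv[...,2]
M=np.zeros(h.shape,bool); M[225:256,300:355]=1
A=M&(h>8)&(h<32)&(s>150)&(v>120); q=P[A]; T=q[(q[:,2]>.08)]
r=q-TAB
print(A.sum(),'z',np.nanpercentile(q[:,2],[0,5,50,95,100]))
print('along top',np.percentile((T-TAB)@U,[0,5,50,95,100]),'lat',np.percentile((T-TAB)@L,[0,5,50,95,100]),cv2.minAreaRect((T[:,:2]*1000).astype(np.float32)))
F=q[(q[:,2]<.078)]; print('face',len(F),np.percentile((F-TAB)@U,[5,50,95]) if len(F) else '')
M[:]=0; M[190:290,285:370]=1
W=M&(v>60)&(P[...,2]>.022)&(P[...,2]<.038); w=P[W][:,:2]
print('block',cv2.minAreaRect((w*1000).astype(np.float32)),np.percentile((P[W]-TAB)@L,[1,99]),np.percentile((P[W]-TAB)@U,[1,99]),np.median(P[W][:,2]))
M[:]=0; M[370:412,490:535]=1
R=M&((h<6)|(h>174))&(s>180)&(v>100); b=P[R]; b=b[b[:,2]>.055]; print('button',len(b),b.mean(0),b.min(0),b.max(0))
E
```

```text
812 z [0.04173864 0.05119637 0.08318448 0.08648389 0.08754057]
along top [-0.0018182  -0.00138759  0.00269699  0.00784287  0.01031575] lat [-0.01419348 -0.01218505  0.00503206  0.02230484  0.02435203] ((439.8486633300781, -27.03521728515625), (12.136506080627441, 38.53399658203125), 14.210763931274414)
face 313 [-0.0017046  -0.00136068 -0.00098189]
block ((455.2261962890625, -22.851016998291016), (103.95033264160156, 80.04756927490234), 14.73392391204834) [-0.0341104  0.0446661] [-0.03146323  0.06351309] 0.030374208579795337
button 398 [0.5688642  0.22895148 0.06509897] [0.55843081 0.21905504 0.0568174 ] [0.58762527 0.24365907 0.06923257]
```

```bash
cat >> h.py <<'E'
FACE=TAB-U*.0013+L*.005
E
python3 - <<'E'
from h import *
O=ori(YAW,-1); at=lambda a,z=.054: FACE+U*a+[0,0,z]
robot.goto(at(-.035,.12),O); robot.servo_line(at(-.035),O,.1)
f0=robot.read_force(); c=None
for a in np.arange(-.02,.005,.002):
    robot.servo_line(at(a),O,.04)
    f=(robot.read_force()-f0)@U
    if f<-1.5: c=a; break
print('contact',c,f,robot.read_position()-at(a))
if c is not None:
    for d in(.012,.024,.034,.042):
        robot.servo_line(at(c+d-.001),O,.05); print(d,robot.read_force()-f0)
    robot.dwell(.2)
    robot.servo_line(at(-.035),O,.15); robot.servo_line(at(-.035,.22),O,.2)
    im,P=cloud('wrist'); save('w2',im); np.savez('w2',im=im,P=P)
print(robot.read_t())
E
```

```text
contact None 0.12643274287610673 [ 1.27995161e-04  3.14525709e-05 -6.98358932e-06]
8.9417
```

```bash
python3 - <<'E'
from h import *
print(robot.read_position(),robot.read_force(),robot.read_grip_width(),robot.read_tcp_rot()[:,0])
im,P=cloud('wrist'); save('w2',im); np.savez('w2',im=im,P=P)
im2,P2=cloud('side'); save('s2',cv2.resize(im2[200:350,220:420],(800,600)))
E
```

```text
[ 0.43850934 -0.02745657  0.05399302] [ 0.3179764   0.19692314 -0.56016421] 0.003310635778197618 [-9.69011858e-01 -2.47014210e-01 -5.21485157e-06]
```

View pics/w2.png

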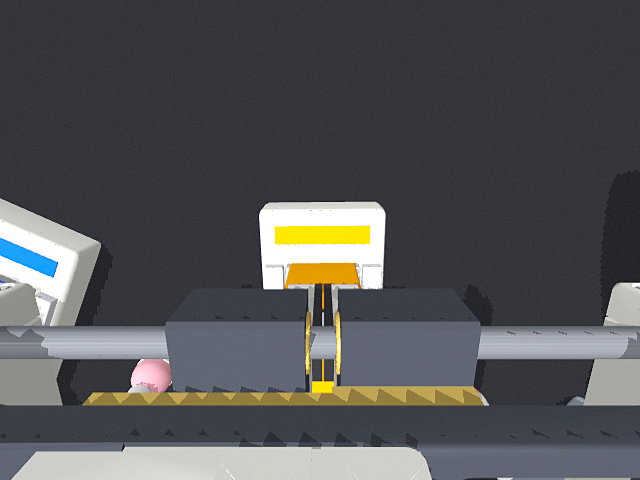

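View pics/s2.png

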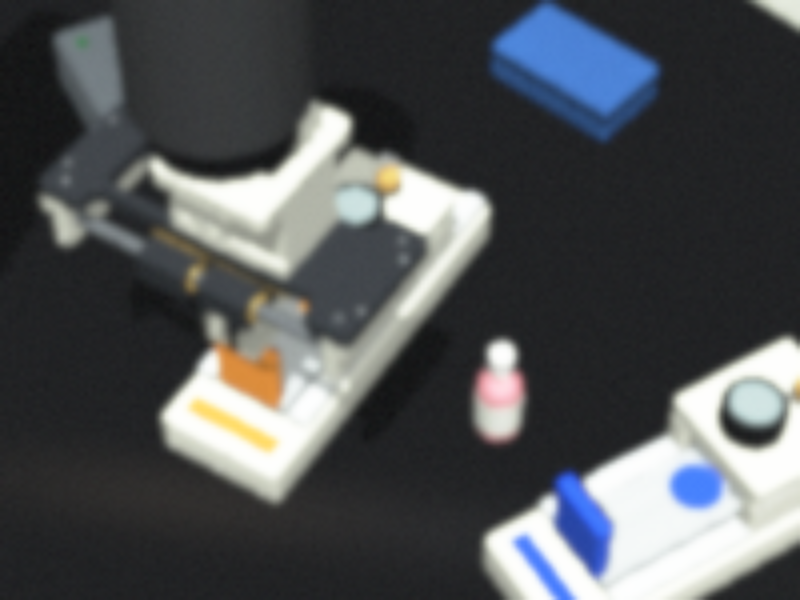

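The wrist view shows the orange face at (322,275), right where the TCP should project, and the side crop shows the tab at (250,375) with the fingers at (290,330). The tab looks unmoved, yet the fingers seem to be at or beyond it, so I'll check with depth before going on.

```bash
python3 - <<'E'
from h import *
D=np.load('w2.npz'); im,P=D['im'],D['P']
for v in range(205,400,8):
    p=P[v,300];q=P[v,323]; print(v,[(im[v,u].tolist(),np.round([(x-FACE)@U,(x-FACE)@L,x[2]],4).tolist()) for u,x in((295,P[v,295]),(323,P[v,323]))])
robot_P=robot.read_position(); print((robot_P-FACE)@U)
im,P=cloud('side')
for v in range(280,302,2): print(v,[(im[v,u].tolist(),np.round([(P[v,u]-FACE)@U,(P[v,u]-FACE)@L,P[v,u,2]],3).tolist()) for u in(277,282,287,291)])
E
```

```text
205 [([213, 212, 207], [-0.0299, -0.0177, 0.0167]), ([214, 215, 208], [-0.0301, 0.0006, 0.0177])]
213 [([255, 255, 255], [-0.0272, -0.0169, 0.0288]), ([255, 255, 255], [-0.0273, 0.0005, 0.0292])]
221 [([255, 255, 255], [-0.0225, -0.0169, 0.0304]), ([255, 255, 255], [-0.0224, 0.0005, 0.03])]
229 [([255, 233, 0], [-0.0175, -0.0169, 0.0311]), ([255, 233, 0], [-0.0175, 0.0005, 0.0308])]
237 [([255, 233, 0], [-0.0123, -0.017, 0.0309]), ([255, 234, 0], [-0.0123, 0.0006, 0.0308])]
245 [([255, 255, 255], [-0.0066, -0.0173, 0.0295]), ([255, 255, 255], [-0.0065, 0.0006, 0.029])]
253 [([255, 255, 255], [-0.0019, -0.0172, 0.0315]), ([255, 255, 255], [-0.0014, 0.0006, 0.03])]
261 [([255, 255, 255], [0.0037, -0.0174, 0.0309]), ([255, 255, 255], [0.0035, 0.0006, 0.0314])]
269 [([226, 156, 0], [0.0005, -0.0156, 0.0537]), ([229, 158, 0], [-0.0001, 0.0005, 0.0552])]
277 [([227, 156, 0], [0.0004, -0.0147, 0.066]), ([228, 158, 0], [-0.0, 0.0005, 0.067])]
285 [([207, 213, 214], [-0.0074, -0.0125, 0.0948]), ([174, 112, 0], [0.0001, 0.0005, 0.0774])]
293 [([60, 63, 70], [-0.0355, -0.0068, 0.1643]), ([233, 
[... 2490 characters left out ...]
.042])]
294 [([218, 142, 66], [0.003, 0.009, 0.053]), ([220, 140, 60], [0.003, -0.005, 0.063]), ([219, 141, 61], [0.005, -0.018, 0.071]), ([180, 175, 167], [0.026, -0.013, 0.044])]
296 [([222, 187, 153], [0.002, 0.008, 0.048]), ([219, 140, 62], [0.004, -0.005, 0.055]), ([222, 142, 62], [0.004, -0.019, 0.065]), ([208, 205, 196], [0.023, -0.015, 0.04])]
298 [([252, 252, 248], [0.009, 0.015, 0.028]), ([220, 166, 117], [0.003, -0.005, 0.048]), ([222, 143, 62], [0.004, -0.018, 0.057]), ([226, 224, 219], [0.018, -0.018, 0.041])]
300 [([254, 254, 253], [0.004, 0.012, 0.027]), ([247, 247, 238], [0.007, -0.0, 0.032]), ([218, 147, 81], [0.003, -0.018, 0.05]), ([233, 233, 229], [0.013, -0.022, 0.042])]
```

Depth shows the fingers directly above the tab: their lowest visible points are at z≈0.095 while the TCP reads 0.054. So the real tips sit about 40 mm higher than the reported TCP. The gripper body, at z≥0.16, shows the same offset. I'll back off and measure the tips.

```bash
python3 - <<'E'
from h import *
O=ori(YAW,-1); at=lambda a,z=.054: FACE+U*a+[0,0,z]
robot.servo_line(at(-.002,.075),O,.15); robot.servo_line(at(-.04,.075),O,.15)
p=robot.read_position(); print(p, robot.read_tcp_rot().round(3).tolist(),robot.read_grip_width())
for n in('side','scene','wrist'):
    im,P=cloud(n); r=P-p; A,B,Z=r@U,r@L,P[...,2]-p[2]
    m=(abs(A)<.03)&(abs(B)<.07)&(Z>.0)&(Z<.12)
    print(n,m.sum())
    for z0 in np.arange(.0,.12,.008):
        k=m&(Z>=z0)&(Z<z0+.008)
        if k.sum()>2: print(round(z0,3),k.sum(),'A',A[k].min().round(4),A[k].max().round(4),'B',B[k].min().round(4),B[k].max().round(4))
    if n=='side': save('s3',cv2.resize(im[200:350,200:400],(800,600)))
print(robot.read_t())
E
```

```text
[ 0.39526362 -0.03851191  0.07483591] [[-0.969, -0.247, 0.0], [-0.247, 0.969, -0.0], [-0.0, -0.0, -1.0]] 0.005301841775949848
side 228
0.032 6 A -0.008 0.0084 B -0.0167 0.0004
0.04 41 A -0.0098 0.0129 B -0.0191 0.0131
0.048 34 A -0.0101 0.0043 B -0.0182 0.0146
0.056 16 A -0.0099 0.0103 B -0.0195 0.0142
0.064 8 A -0.0095 0.0111 B -0.0202 -0.0164
0.096 4 A -0.0105 -0.0042 B -0.0354 -0.0338
0.104 9 A -0.0281 -0.0087 B -0.037 0.0036
0.112 108 A -0.03 -0.0131 B -0.0691 0.0699
scene 231
0.032 6 A 0.0077 0.0119 B -0.0072 0.0106
0.04 28 A -0.0075 0.014 B -0.0143 0.0162
0.048 36 A -0.0062 0.0165 B -0.0152 0.0161
0.056 35 A -0.0069 0.014 B -0.0162 0.0182
0.064 31 A -0.0058 0.015 B -0.0169 0.0214
0.072 26 A -0.004 0.0158 B -0.0196 0.0197
0.08 4 A 0.0095 0.0126 B 0.0126 0.0149
0.096 5 A -0.0066 0.0096 B -0.0337 -0.0317
0.104 7 A 0.0031 0.0299 B -0.0335 0.006
0.112 52 A -0.0294 0.03 B -0.0691 0.0696
wrist 7298
0.032 84 A -0.0107 -0.0088 B -0.0153 0.0149
0.04 329 A -0.0115 -0.0087 B -0.0156 0.0161
0.048 321 A -0.0115 -0.0042 B -0.0061 0.0067
0.056 178 A -0.011 -0.0068 B -0.0059 0.0064
0.064 230 A -0.0116 -0.0084 B -0.0055 0.006
0.072 106 A -0.0116 0.0057 B -0.0041 0.0046
0.08 473 A -0.0032 0.0107 B -0.0038 0.0043
0.088 28 A -0.0045 0.0081 B -0.0038 0.0043
0.096 49 A -0.0101 0.0009 B -0.0038 0.0043
0.104 42 A -0.014 -0.0048 B -0.0038 0.0043
0.112 5458 A -0.03 -0.0136 B -0.07 0.07
9.9333
```

View pics/s3.png

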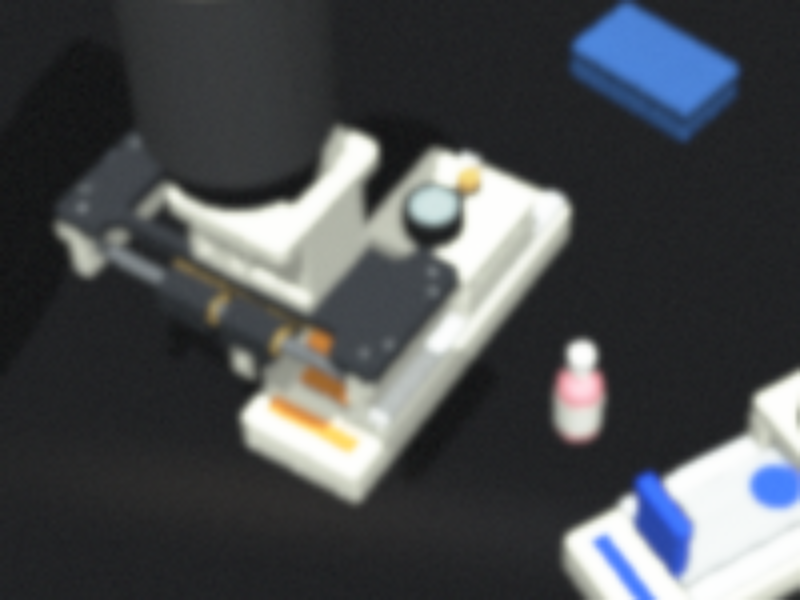

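The side crop shows the shut fingers hanging just in front of the tab, with their tips at about (320,395). By depth the real tips are about 37 mm behind the reported TCP and centred laterally, so I'll add that as a tool correction (tip z = TCP z + 0.037).

```bash
echo 'TIP=.037' >> h.py; python3 - <<'E'
from h import *
O=ori(YAW,-1); at=lambda a,z=.052: FACE+U*a+[0,0,z-TIP]
robot.servo_line(at(-.04),O,.1)
robot.dwell(.2); f0=robot.read_force(); c=None; print('f0',f0)
for a in np.arange(-.022,.0,.002):
    robot.servo_line(at(a),O,.05)
    f=(robot.read_force()-f0)@U
    if abs(f)>1.3: c=a; break
print('contact',c,f)
if c is not None and -.02<c:
    for d in(.014,.028,.042):
        robot.servo_line(at(c+d-.001),O,.06); print(d,(robot.read_force()-f0).round(2))
    robot.dwell(.2)
    robot.servo_line(at(-.04),O,.15); robot.servo_line(at(-.04,.22),O,.2)
    im,P=cloud('wrist'); save('w4',im); np.savez('w4',im=im,P=P)
    hsv=cv2.cvtColor(im,cv2.COLOR_RGB2HSV); h,s,v=np.moveaxis(hsv,2,0)
    A=(h>8)&(h<32)&(s>150)&(v>120)&(P[...,2]>.05)&(P[...,2]<.078); q=(P[A]-FACE)
    q=q[(abs(q@L)<.03)]; print('face now',len(q),np.median(q@U))
print(robot.read_t())
E
```

```text
f0 [0.3323452 0.2992477 0.2456339]
contact -0.009999999999999988 -2.1224962116273134
0.014 [-3.98 -0.47  0.76]
0.028 [-4.49 -0.73 -2.2 ]
0.042 [-6.56 -0.07 -1.73]
face now 25 0.028807148603847563
15.8917
```

The slide is latched: the face now sits 0.0288 m in. Next is the button, with one close look on the way.

```bash
python3 - <<'E'
from h import *
O=ori(YAW,-1); B=np.array([.574,.230,0])
robot.goto(B+U*.04+[0,0,.16],O); robot.dwell(.2)
im,P=cloud('wrist'); save('w5',im)
hsv=cv2.cvtColor(im,cv2.COLOR_RGB2HSV); h,s,v=np.moveaxis(hsv,2,0)
R=((h<6)|(h>174))&(s>150)&(v>90)&(np.linalg.norm(P[...,:2]-B[:2],axis=-1)<.03)
b=P[R]; print(len(b),np.percentile(b[:,2],[1,50,99])); t=b[b[:,2]>np.percentile(b[:,2],99)-.004]
print(cv2.minEnclosingCircle((t[:,:2]*1000).astype(np.float32)),t.mean(0),robot.read_t())
E
```

```text
812 [0.05677123 0.06694321 0.06875712]
((572.3031616210938, 232.28977966308594), 12.646631240844727) [0.57219068 0.23211876 0.0669722 ] 17.4667
```

View pics/w5.png

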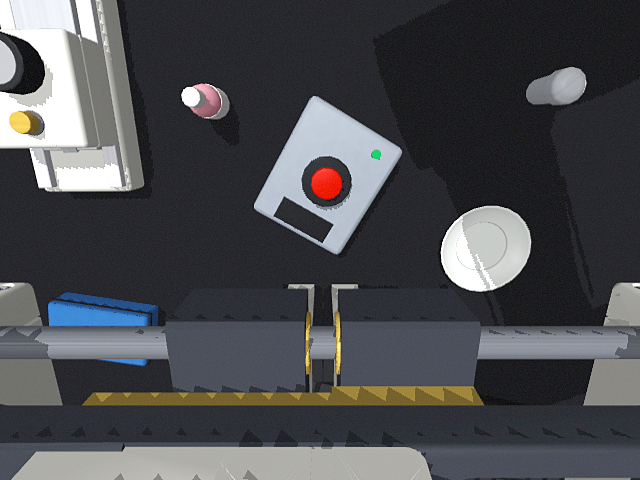

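The wrist view shows the red button at (327,183) on the grey box, with nothing standing near it. The circle fit gives centre (0.572, 0.232) and radius 12.6 mm, as expected. Now I'll press it under force control.

```bash
python3 - <<'E'
from h import *
O=ori(YAW,-1); B=np.array([.5723,.2323,-TIP])
robot.goto(B+[0,0,.12],O); robot.servo_line(B+[0,0,.078],O,.1); robot.dwell(.2)
f0=robot.read_force()[2]; log=[]
for z in np.arange(.075,.048,-.001):
    robot.servo_line(B+[0,0,z],O,.03); f=robot.read_force()[2]-f0; log.append((round(z,3),round(f,2)))
    if abs(f)>14: break
print(log)
robot.dwell(.2); print(robot.read_force()[2]-f0)
robot.servo_line(B+[0,0,.078],O,.05); robot.servo_line(B+[0,0,.16],O,.2)
robot.servo_line(B+U*.04+[0,0,.16],O,.2); robot.dwell(.2)
im,P=cloud('wrist'); hsv=cv2.cvtColor(im,cv2.COLOR_RGB2HSV); h,s,v=np.moveaxis(hsv,2,0)
R=((h<6)|(h>174))&(s>150)&(v>90)&(np.linalg.norm(P[...,:2]-B[:2],axis=-1)<.03); print('button z',np.percentile(P[R][:,2],[1,50,99]))
im,P=cloud('scene'); save('end',im); print(robot.read_t())
E
```

```text
[(np.float64(0.075), np.float64(-0.57)), (np.float64(0.074), np.float64(-0.49)), (np.float64(0.073), np.float64(0.21)), (np.float64(0.072), np.float64(-0.05)), (np.float64(0.071), np.float64(-0.12)), (np.float64(0.07), np.float64(-0.1)), (np.float64(0.069), np.float64(0.93)), (np.float64(0.068), np.float64(1.88)), (np.float64(0.067), np.float64(2.13)), (np.float64(0.066), np.float64(2.49)), (np.float64(0.065), np.float64(3.35)), (np.float64(0.064), np.float64(4.19)), (np.float64(0.063), np.float64(6.16)), (np.float64(0.062), np.float64(11.13)), (np.float64(0.061), np.float64(18.03))]
18.123224668935134
button z [0.05688239 0.06691039 0.06861813]
24.325
```

View pics/end.png

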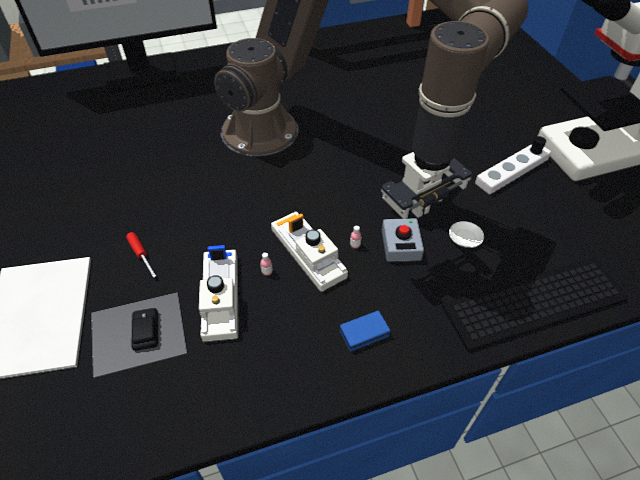

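The end view shows the amber tab latched inward at (296,224), the blue unit unchanged, the button up at (403,231), and the loose things in their places. The press rose to about 5 N over 6 mm, then hard to 18 N, so the button went right down.

```bash
python3 -c "
from rig import robot
print(robot.job_done())"
```

```text
the job is handed in; nothing more can be done
None
```

The job is handed in at about 24 s on the robot's clock: the amber slide is latched at about 0.029 m, and the lamp button was pressed right down afterwards and came back up; the real fingertips sat about 37 mm short of the reported TCP, so I corrected for that after a first push that passed above the tab without touching it.

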